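# Gauge the blind bore and set the depth stop

### The arm

A 6-joint arm with a two-finger parallel gripper is mounted at the origin on a cart in front of the work surface, level with it; the furniture and walls round the work are solid. World frame = base frame: x ahead of the robot, y to its left, z up, the work surface at z = 0. Lengths are in m, angles in rad, forces in N, time in s.
With the tool pointing down it reaches from about 0.375 to 0.9 m from the base axis. Payload 3.1 kg.
Tool frame: the origin (TCP) lies midway between the tips of the shut fingers; the grasp point (between the pads) lies manip.hold_point_z behind it (manip.hold_point_z is the distance from the TCP to the grasp point, in m); z points along the fingers, y is the direction in which the jaws open and shut (so a half turn about z gives the same grasp; the last joint's range is limited). The gripper opens to 85 mm and grips with 20 to 120 N. Pads are 22 mm wide; open, the fingers measure 114 mm over their backs; the gripper's body (76 mm by 85 mm) begins 54 mm behind the grasp point. The pads swing forward as they close: fully open they stand 13 mm farther back than shut.
Start: joints at [-0.178, 0.527, 1.433, -0, 1.181, -0.178], TCP at [0.625, 0, 0.231] pointing down, gripper open.
Joint ranges: [-3.08, 3.08], [-0.75, 2.2], [0.22, 2.44], [-1.43, 4.57], [0, 2.65], [-2.85, 2.85]. Speed limits (rad/s): [2.79, 2.79, 3.14, 3.14, 3.14, 3.14].

### API

Orientations are given as a unit quaternion [x, y, z, w].
In Python, from station import manip, snapshot, workorder, models gives the robot as it stands.
- The arm moves only by the tool jog_arm, never from a script. Its argument "commands" is a list of rows, each a list of 5 numbers: the opening in per cent of the stroke, from 0 (shut) to 100 (fully open), then the shift along the world's x, y, z in cm, then the turn about the world's z in rad. A call has 1 to 8 rows; each row shifts and turns the pose as measured when the row begins; what a row does not reach is not made up. A row lasts 1/12 s, in which the tool goes at most 41.7 mm and 7.16 degrees, less where a joint would pass 70% of its speed; a pose out of reach is approached as far as the arm can. A call with a gripper value outside its range is refused whole. The fingers move at their own pace and stop on an object; "squeeze" is the grip in N (left out, the last holds). Time passes only in rows, so rows that do not move let the fingers close. It gives the time, the measured TCP pose, the force and the opening at its end, in the units of the state.
- manip.sense(): the state, without advancing time (a new reading comes with each control period).
- snapshot(name): name is "scene" or "side" or "wrist"; returns a dict with "image" (420x560x3 uint8, red, green, blue), "intrinsics" (3x3 intrinsics, pixels), "D" ([k1, k2, p1, p2, k3] as OpenCV has them; the pictures are not rectified), "extrinsics" (4x4, takes a point from camera to world coordinates); the wrist camera has in their place "hand_eye" (4x4, takes a point from camera to tool coordinates, whose origin is the TCP and whose axes are the flange's). Camera axes: x right, y down, z forward; pixel columns grow to the right and rows downward; lengths in m; the calibration is good to about 2 mm. A picture is of the moment at which its call begins: read the wrist's pose just before it. There is no depth.
- workorder.sign_off(): hands the job in, once; it reports no verdict.
Trained networks look in a picture, given as the dict that the camera call returned (one of the last four; its "shot" number tells which), for a name from the list of things; names that differ only in an ending like _2 or _b are one class to them, and where a whole thing is asked for, a point or a joint stands for the part that bears it (a point fixed in the world has none). Each returns a list of dicts, best first, with "score" (0 to 1); they miss things now and then, are a little off and sometimes report something else, mostly with a low value. They report only what shows in the picture. A call takes as long as a camera call.
- models.find_in(picture, name): "centre" ([x, y, z] in m, in world coordinates, good to about 4 mm: the middle of the surface that is visible of it).
- models.pinpoint(picture, name): "centre" ([x, y, z] in m, in world coordinates, good to about 4 mm: a listed point, or the origin of a listed thing).
The state is a dict: "t": time; "q": joint angles; "qd": joint speeds; "tau": joint torques, N m; "tcp_pos": TCP position; "tool_rot": TCP orientation; "force": force on the tool from outside, world axes, zero at the start; "ft_torque": the same for the moment, N m; "finger_gap": opening from 0.0 (shut) to 1.0 (fully open).
Only numpy, scipy, OpenCV 4.12 (cv2) and the standard library are available. Lean on these libraries where they do the work, as an engineer would, in place of code of your own. Each camera call takes 0.05 s, during which the arm holds its last target. There are 200 camera calls.

### The job

Push the aluminium block along the channel of the depth-gauge fixture until it rests fully home against the end stop, so that its bore lies under the depth rod. Then press the rod down by its head, gently, until it bottoms out in the bore, and after that push the round stop collar down the rod until it rests on the brass bush, leaving rod and block where they are. Do not disturb the sanding block, the tape roll, the spanner or the yellow screwdriver.

Things in the scene. Friction and masses are not known exactly. Their poses are not given: they have to be found in the camera images.
- gauge: Fixed depth-gauge fixture: grey base plate 124 x 270 x 10 mm, channel of two low steel fences (62 mm apart, tops 25 mm above the bench), dark bridge over the channel (120 mm along x, 36 mm along y, top 96 mm above the bench) carrying the upright depth rod. Origin: on the bench under the rod's axis; z up; +y along the channel to the end stop, roughly robot's left. Plate from y = -215 to +55 mm.
- stop_face (a point): Centre of the face of the steel end stop that closes the channel, 35 mm beyond the rod's axis (fixture y = +35 mm) and 30 mm above the bench; the stop's top is 40 mm above the bench.
- bush_top (a point): Centre of the upper face of the brass guide bush (32 mm across, 6 mm high) on top of the bridge, 102 mm above the bench, on the rod's axis; the stop collar must come to rest on it.
- block: Aluminium bar 60 mm (x) x 150 mm (y) x 50 mm (z), about 0.6 kg, loose in the channel with 1 mm play each side, on the base plate (top 60 mm above the bench). Origin: centre of its underside; +y end towards the end stop. It starts 35 to 90 mm short of the stop; home, its origin is at fixture y = -40 mm. One blind bore, 20 mm across, 38 mm deep, on its centre line 35 mm from its +y end.
- bore_mouth (a point): Centre of the bore's mouth, on the block's top face.
- bore_floor (a point): Centre of the bore's flat floor, 38 mm below the block's top face and 12 mm above its underside.
- push_end (a point): On the block's free end face (away from the end stop), on its centre line, 45 mm above the bench and so above the fences: push here towards the fixture's +y; it takes 2 to 6 N.
- rod (a joint): Travel of the depth rod in m, growing as it goes down. 0: tip 84 mm above the bench; it starts at 0 to 0.012 with the tip clear above the block. Its tip is on the bore's floor at 0.062, on the top of a block that is not home at 0.024. About 6 N moves it and it stays by friction where it is left.
- rod_tip (a point): Centre of the flat lower end of the depth rod, a plain steel rod 14 mm in diameter, 126 mm long, upright.
- rod_head (a point): Centre of the top face of the rod's head (dark button 20 mm across, 7 mm high), the rod's upper end: press here.
- collar (a joint): Travel of the stop collar down along the rod in m, relative to the rod, growing downwards; it starts at 0 to 0.010 and rides along with the rod. About 3 N slides it and it stays by friction where it is left. With the rod bottomed it rests on the bush at 0.024.
- collar_under (a point): Centre of the underside of the stop collar, an aluminium flange 70 mm across and 8 mm thick round the rod, with a 26 mm hub 4 mm high on top.
- collar_top (a point): Centre of the collar's flange top face, 8 mm above its underside. Press on the flange beside the hub, on one side or with two fingertips either side of the rod. At the end the rod's head stands 38 mm above this point.
- sanding_block: Cork sanding block 46 x 76 x 26 mm lying on the bench beyond the fixture; origin centre of its underside. Leave alone.
- tape_roll: Roll of paper tape, 70 mm across, 19 mm high, lying on the bench beyond and to the robot's right of the fixture; origin centre of its underside. Leave alone.
- spanner: Steel combination spanner, 136 mm long, 7 mm high, lying on the bench to the robot's left of the fixture; origin centre of its underside. Leave alone.
- screwdriver_yellow: Screwdriver with a yellow handle, 186 mm long, 25 mm high, lying on the bench to the robot's right of the fixture; origin centre of its underside. Leave alone.

How it is judged:
By the outcome, as a careful person would: the job done as asked, in the order asked, and still so for the second after the job is handed in, with the robot touching nothing.
It also fails if it takes over 43 s, if anything falls off the work surface, if the arm or the gripper's body presses on something with over 40 N, if the wrist force passes 120 N, or if a joint passes its speed limit or range.

## Working session

There is one attempt and no reset: what is moved stays moved. The work goes in short steps, Python scripts to look and compute and a tool call to move; the robot and the scene stay as the last step left them, time stands still between calls to the robot, and variables do not carry over. Pictures are saved under pics/ and viewed, about 8 in all and at most 12, crops included, and the job is handed in when it is done.

Besides the shell and the picture viewer there is one more tool, called after "Request:" in YAML: its name, and indented under it one key for each argument. jog_arm: Moves the arm, as the interface text tells. Its arguments: {"type":"object","properties":{"commands":{"type":"array","items":{"type":"array","items":{"type":"number"}}},"squeeze":{"type":"number"}},"required":["commands"]}

```bash
mkdir -p pics; cat > h.py <<'E'
import numpy as np, cv2
from station import manip, snapshot, workorder, models
def save(s,n): cv2.imwrite(f'pics/{n}.png', s['image'][:,:,::-1])
def proj(s,P):
    T=np.linalg.inv(s['extrinsics']); r=cv2.Rodrigues(T[:3,:3])[0]
    return cv2.projectPoints(np.array(P,float).reshape(-1,1,3),r,T[:3,3],np.array(s['intrinsics']),np.array(s['D']))[0].reshape(-1,2)
E
python3 - <<'E'
from h import *
np.set_printoptions(precision=4,suppress=True)
print(manip.sense(), manip.hold_point_z)
for c in ('scene','side'):
    s=snapshot(c); save(s,c+'0')
    print(c, s['extrinsics'][:3,3])
    for n in ['gauge','stop_face','bush_top','block','bore_mouth','push_end','rod_tip','rod_head','collar_under','collar_top','sanding_block','tape_roll','spanner','screwdriver_yellow']:
        for r in models.pinpoint(s,n)[:2]: print(n, {k:np.round(v,4) if not isinstance(v,str) else v for k,v in r.items()})
E
```

```text
{'t': 0.0, 'q': array([-0.1785,  0.5285,  1.4339,  0.    ,  1.1814, -0.1785]), 'qd': array([ 0.0009,  0.0011, -0.0017,  0.0015,  0.0001,  0.0007]), 'tau': array([  0.0003, -44.2344, -17.8025,  -0.0002,   0.0084,   0.    ]), 'tcp_pos': array([0.6243, 0.0002, 0.2303]), 'tool_rot': array([ 0.7071,  0.7071, -0.0006, -0.0009]), 'force': array([ 0.1272, -0.2882,  0.0445]), 'ft_torque': array([-0.0092, -0.0083, -0.0232]), 'finger_gap': 0.998772059702865} 0.0187
scene [-0.0126 -1.0614  0.8343]
gauge {'centre': array([ 0.5159, -0.0676, -0.0011]), 'score': np.float64(0.97)}
gauge {'centre': array([ 0.5109, -0.1524,  0.0617]), 'score': np.float64(0.35)}
stop_face {'centre': array([ 0.5131, -0.0301,  0.0286]), 'score': np.float64(0.96)}
bush_top {'centre': array([ 0.5137, -0.0632,  0.0992]), 'score': np.float64(0.63)}
block {'centre': array([ 0.5106, -0.1908,  0.0095]), 'score': np.float64(0.66)}
bore_mouth {'centre': array([ 0.5113, -0.1527,  0.0608]), 'score': np.float64(0.57)}
push_end {'centre': array([ 0.5132, -0.2677,  0.0438]), 'score': np.float64(0.89)}
push_end {'centre': array([ 0.5871
[... 1832 characters left out ...]
oat64(0.31)}
rod_head {'centre': array([ 0.5135, -0.0633,  0.1949]), 'score': np.float64(0.77)}
collar_under {'centre': array([ 0.5161, -0.0647,  0.1669]), 'score': np.float64(0.71)}
collar_under {'centre': array([ 0.584 , -0.4975,  0.0013]), 'score': np.float64(0.58)}
collar_top {'centre': array([ 0.5134, -0.0662,  0.1764]), 'score': np.float64(0.57)}
sanding_block {'centre': array([ 0.6536, -0.1367, -0.0032]), 'score': np.float64(0.64)}
tape_roll {'centre': array([ 0.583 , -0.4957, -0.0008]), 'score': np.float64(0.57)}
spanner {'centre': array([ 0.4355,  0.1485, -0.0028]), 'score': np.float64(0.86)}
screwdriver_yellow {'centre': array([ 0.4716, -0.5821,  0.001 ]), 'score': np.float64(0.5)}
```

View pics/scene0.png

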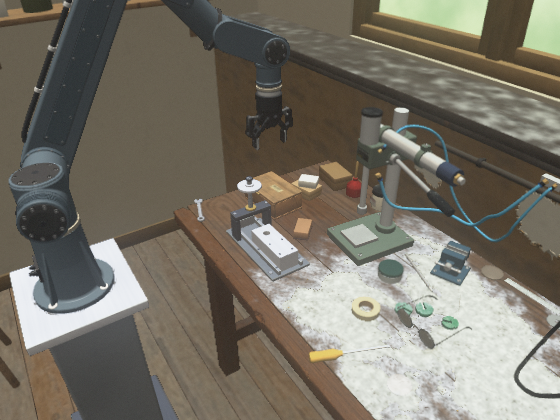

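View pics/side0.png

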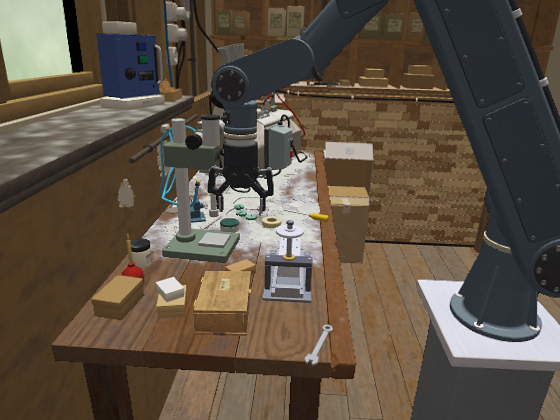

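Scene view: the gauge is at about (262,240) px with its collar at (249,186). The tape (366,308), screwdriver (340,355), spanner (199,210) and sanding block (303,228) are all well clear. In both views a drill press stands behind the work (scene column foot about (386,228), side about (185,237)), so I'll triangulate it before moving.

```bash
python3 - <<'E'
from h import *
np.set_printoptions(precision=3,suppress=True)
a=snapshot('scene'); b=snapshot('side')
def ray(s,p):
    u=cv2.undistortPoints(np.array([[p]],float),np.array(s['intrinsics']),np.array(s['D']))[0,0]
    E=s['extrinsics']; return E[:3,3], E[:3,:3]@np.r_[u,1]
def tri(p,q):
    o,d=ray(a,p);o2,d2=ray(b,q)
    s,*_=np.linalg.lstsq(np.c_[d,-d2],o2-o,rcond=None); P=o+s[0]*d;Q=o2+s[1]*d2
    return (P+Q)/2, np.linalg.norm(P-Q)
for n,p,q in [('column foot',(386,228),(185,237)),('column top',(401,110),(178,122)),('black top',(371,113),(211,122)),('head?',(365,150),(190,155)),('box end',(455,172),(285,135))]: print(n,tri(p,q))
for p in [(330,238),(395,260),(412,225)]:
    o,d=ray(a,p); print(p,o-d*o[2]/d[2])
for s,n,x0,y0,w,h in ((a,'scene',220,160,110,120),(b,'side',250,205,80,110)):
    c=s['image'][y0:y0+h,x0:x0+w,::-1]; globals()[n]=cv2.resize(c,None,fx=5,fy=5,interpolation=cv2.INTER_CUBIC)
# overlay of fixture outline yaw 0
O=np.array([.5143,-.0655,0])
def ov(s,im,x0,y0):
    for z,P in ((.010,[(-.062,-.215),(.062,-.215),(.062,.055),(-.062,.055)]),(.096,[(-.06,-.018),(.06,-.018),(.06,.018),(-.06,.018)])):
        q=(proj(s,[O+[x,y,z] for x,y in P])-[x0,y0]+.5)*5
        cv2.polylines(im,[q.astype(int).reshape(-1,1,2)],True,(0,0,255),1)
ov(a,scene,220,160);ov(b,side,250,205)
h=600;cv2.imwrite('pics/ov.png',cv2.resize(np.hstack([scene,cv2.copyMakeBorder(side[:600],0,max(0,600-side.shape[0]),0,0,0)]),(800,505)))
E
```

```text
column foot (array([ 0.846, -0.294,  0.029]), np.float64(0.0026204367056856864))
column top (array([ 0.845, -0.287,  0.395]), np.float64(0.004988679657958707))
black top (array([ 0.749, -0.276,  0.402]), np.float64(0.00961777339613482))
head? (array([ 0.791, -0.239,  0.296]), np.float64(0.03608790948547217))
box end (array([ 0.598, -0.608,  0.367]), np.float64(0.15770269390907626))
(330, 238) [ 0.698 -0.212 -0.   ]
(395, 260) [ 0.788 -0.395  0.   ]
(412, 225) [ 0.954 -0.301  0.   ]
```

View pics/ov.png

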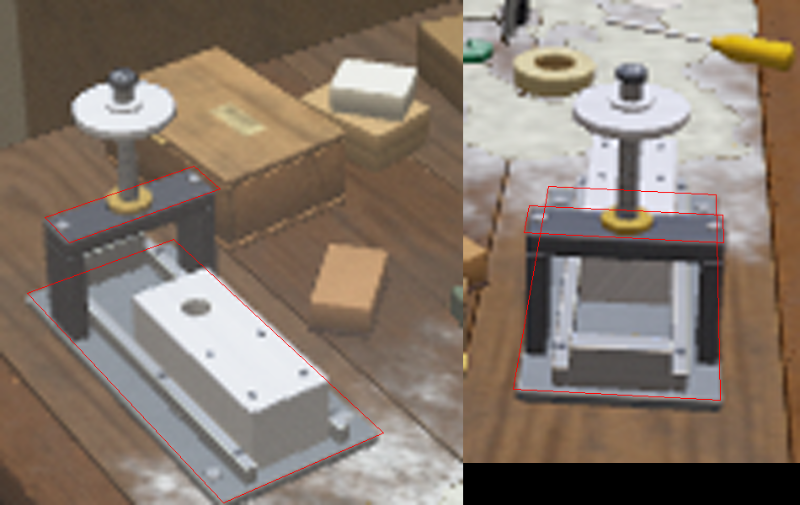

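The yaw-0 fixture outline with its origin at (0.514, -0.0655) fits both pictures. The drill press starts beyond x≈0.70, so it is clear. Next I'll move behind the block with the fingers shut.

Request:
jog_arm:
  commands:
    - [0,0,0,3]
    - [0,-1.4,-3.9,0]
    - [0,-1.4,-3.9,0]
    - [0,-1.4,-3.9,0]
    - [0,-1.4,-3.9,0]
    - [0,-1.4,-3.9,0]
    - [0,-1.4,-3.9,0]
    - [0,-1.4,-3.9,0]
  squeeze: 20

```text
invalid input
```

Request:
jog_arm:
  commands:
    - [0,0,0,3,0]
    - [0,-1.4,-3.9,0,0]
    - [0,-1.4,-3.9,0,0]
    - [0,-1.4,-3.9,0,0]
    - [0,-1.4,-3.9,0,0]
    - [0,-1.4,-3.9,0,0]
    - [0,-1.4,-3.9,0,0]
    - [0,-1.4,-3.9,0,0]
  squeeze: 20

```text
t: 2.27
tcp_pos: [0.5274, -0.2687, 0.2634]
tool_rot: [0.701, 0.713, 0.002, 0.001]
force: [-0.2, 0.3, -0.4]
finger_gap: 0.003
```

Request:
jog_arm:
  commands:
    - [0,-0.6,-3.2,-2,-0.017]
    - [0,-0.6,0,-4,0]
    - [0,0,0,-4,0]
    - [0,0,0,-4,0]
    - [0,0,0,-4,0]
    - [0,0,0,-2,0]
    - [0,0,0,-1,0]
    - [0,0,0,0,0]

```text
t: 2.93
tcp_pos: [0.5132, -0.3185, 0.0512]
tool_rot: [0.713, 0.701, 0.001, 0.013]
force: [-0.4, 0.3, 0.6]
finger_gap: -0.002
```

Request:
jog_arm:
  commands:
    - [0,0.1,1.5,-0.6,0.017]
    - [0,0,1,0,0]
    - [0,0,0.7,0,0]
    - [0,0,0.7,0,0]
    - [0,0,0.7,0,0]
    - [0,0,0.7,0,0]

```text
t: 3.43
tcp_pos: [0.5188, -0.2657, 0.0512]
tool_rot: [0.705, 0.709, 0.0, 0.021]
force: [-4.1, -5.1, -1.6]
finger_gap: 0.004
```

Request:
jog_arm:
  commands:
    - [0,-0.2,0.8,-0.3,0]
    - [0,-0.1,0.8,-0.2,0]
    - [0,0,0.8,0,0]
    - [0,0,0.8,0,0]
    - [0,0,0.8,0,0]

```text
t: 3.85
tcp_pos: [0.5189, -0.2339, 0.0533]
tool_rot: [0.701, 0.712, -0.005, 0.033]
force: [-3.1, -5.6, -3.1]
finger_gap: 0.002
```

Request:
jog_arm:
  commands:
    - [0,-0.3,1.4,-0.6,0.017]
    - [0,-0.1,1.3,-0.2,0]
    - [0,0,0,0,0]

```text
t: 4.1
tcp_pos: [0.5189, -0.2107, 0.0502]
tool_rot: [0.693, 0.719, -0.005, 0.042]
force: [-0.4, -0.0, -0.3]
finger_gap: 0.002
```

Request:
jog_arm:
  commands:
    - [0,-0.3,0.8,-0.3,-0.035]
    - [0,-0.1,0.6,0,0]
    - [0,0,0.4,0,0]
    - [0,0,0.3,0,0]

```text
t: 4.43
tcp_pos: [0.5203, -0.1971, 0.0534]
tool_rot: [0.704, 0.708, -0.007, 0.053]
force: [-2.1, -5.0, -2.2]
finger_gap: -0.001
```

```bash
python3 - <<'E'
from h import *
np.set_printoptions(precision=4,suppress=True)
for c in ('scene','side'):
    s=snapshot(c); save(s,c+'1')
    for n in ['block','bore_mouth','push_end']:
        for r in models.pinpoint(s,n)[:1]: print(c,n,r['centre'],r['score'])
st=manip.sense();print(st['tcp_pos'],st['tool_rot'],st['force'],st['t'])
E
```

```text
scene block [0.5108, -0.1117, 0.0122] 0.89
scene bore_mouth [0.5103, -0.0727, 0.0594] 0.81
scene push_end [0.5147, -0.1834, 0.0501] 0.6
side block [0.5151, -0.1107, 0.0119] 0.82
side bore_mouth [0.5138, -0.0724, 0.0641] 0.77
side push_end [0.5246, -0.1851, 0.045] 0.75
[ 0.5209 -0.1966  0.053 ] [ 0.7044  0.7078 -0.0059  0.0528] [-0.1192 -1.9604  1.268 ] 4.8333
```

Request:
jog_arm:
  commands:
    - [0,-0.2,0.5,-0.4,0]
    - [0,0,0.4,0,0]
    - [0,0,0.4,0,0]

```text
t: 5.08
tcp_pos: [0.5224, -0.1932, 0.0526]
tool_rot: [0.702, 0.709, -0.008, 0.062]
force: [-3.1, -6.3, -2.0]
finger_gap: 0.003
```

Request:
jog_arm:
  commands:
    - [0,-0.3,0.5,-0.4,0]
    - [0,-0.2,0.5,-0.2,0]
    - [0,0,0.5,0,0]

```text
t: 5.33
tcp_pos: [0.5232, -0.1914, 0.0511]
tool_rot: [0.699, 0.711, -0.011, 0.074]
force: [-11.3, -25.8, -8.1]
finger_gap: -0.0
```

Request:
jog_arm:
  commands:
    - [0,-0.2,-2,0,0]
    - [0,-0.3,-3,0,0]
    - [0,0,0,4,0]
    - [0,0,0,4,0]
    - [0,0,0,4,0]
    - [0,0,0,4,0]
    - [0,0,0,0,0]

```text
t: 5.92
tcp_pos: [0.5129, -0.2396, 0.2048]
tool_rot: [0.701, 0.71, -0.011, 0.061]
force: [1.3, -0.1, 0.0]
finger_gap: -0.002
```

```bash
python3 - <<'E'
from h import *
np.set_printoptions(precision=4,suppress=True)
O=np.array([.5143,-.0655,0]); out=[]
for c,x0,y0,w,h in (('scene',220,160,110,120),('side',250,205,80,110)):
    s=snapshot(c)
    for n in ['block','bore_mouth','push_end']:
        for r in models.pinpoint(s,n)[:1]: print(c,n,r['centre'],r['score'])
    im=cv2.resize(s['image'][y0:y0+h,x0:x0+w,::-1],None,fx=5,fy=5,interpolation=cv2.INTER_CUBIC)
    q=(proj(s,[O+[x,y,.06] for x,y in [(-.03,-.115),(.03,-.115),(.03,.035),(-.03,.035)]])-[x0,y0]+.5)*5
    cv2.polylines(im,[q.astype(int).reshape(-1,1,2)],True,(0,0,255),1)
    out.append(cv2.copyMakeBorder(im,0,600-im.shape[0],0,0,0))
cv2.imwrite('pics/ov2.png',cv2.resize(np.hstack(out),(800,505)))
st=manip.sense();print(st['tcp_pos'],st['tool_rot'],st['force'],st['t'],st['q'])
E
```

```text
scene block [0.5091, -0.1047, 0.0132] 0.73
scene bore_mouth [0.51, -0.0657, 0.0647] 0.91
scene push_end [0.5158, -0.1789, 0.0469] 0.74
side block [0.5144, -0.106, 0.0098] 0.63
side bore_mouth [0.5172, -0.0681, 0.0596] 0.94
side push_end [0.5218, -0.1793, 0.0478] 0.76
[ 0.5079 -0.2368  0.196 ] [ 0.7011  0.711  -0.0131  0.0522] [-0.4183  0.326  -0.5991] 6.3167 [-0.6124  0.4556  1.6994 -0.0554  0.8886 -0.5936]
```

View pics/ov2.png

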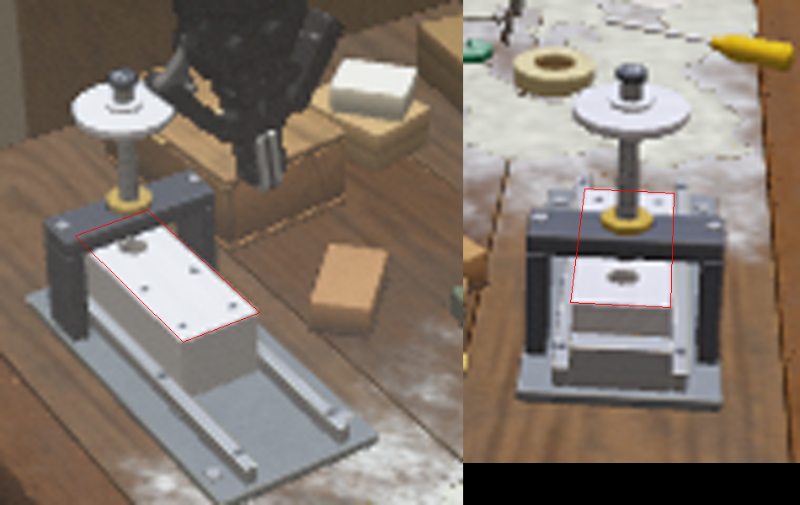

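The block is home: its near edge lies on the predicted home outline in both views, and the force rose from 5 to 26 N at the expected position. Next I'll go above the rod head.

Request:
jog_arm:
  commands:
    - [0,0.2,0,4,0]
    - [0,0.2,2,2,0]
    - [0,0.2,4,0,0]
    - [0,0,4,0,0]
    - [0,0,4,0,0]
    - [0,0,2,0,0]
    - [0,0,0,0,0]
    - [0,0,0,0,0]

```text
t: 6.98
tcp_pos: [0.5117, -0.0713, 0.2495]
tool_rot: [0.703, 0.71, -0.015, 0.045]
force: [-0.6, 0.1, -0.1]
finger_gap: 0.0
```

```bash
python3 - <<'E'
from h import *
np.set_printoptions(precision=4,suppress=True)
st=manip.sense();print(st['tcp_pos'],st['tool_rot'],st['force'],st['t'])
E
```

```text
[ 0.5117 -0.0713  0.2495] [ 0.7031  0.7095 -0.0145  0.0451] [-0.6029  0.1018 -0.0722] 6.9833
```

Request:
jog_arm:
  commands:
    - [0,0.3,0.6,-2.5,0]
    - [0,0,0,-1.2,0]
    - [0,0,0,-0.8,0]
    - [0,0,0,-0.8,0]

```text
t: 7.32
tcp_pos: [0.517, -0.0682, 0.1952]
tool_rot: [0.704, 0.709, -0.014, 0.047]
force: [-1.4, 3.8, 5.9]
finger_gap: 0.003
```

Request:
jog_arm:
  commands:
    - [0,-0.2,0.2,-0.9,0]
    - [0,0,0,-0.9,0]
    - [0,0,0,-0.9,0]

```text
t: 7.57
tcp_pos: [0.5172, -0.0689, 0.1678]
tool_rot: [0.706, 0.707, -0.012, 0.048]
force: [-1.7, 3.9, 4.8]
finger_gap: 0.002
```

Request:
jog_arm:
  commands:
    - [0,-0.2,0.2,-0.8,0]
    - [0,0,0,-0.6,0]
    - [0,0,0,-0.3,0]

```text
t: 7.82
tcp_pos: [0.5171, -0.0691, 0.15]
tool_rot: [0.707, 0.705, -0.011, 0.05]
force: [0.7, 3.3, 4.7]
finger_gap: -0.001
```

Request:
jog_arm:
  commands:
    - [0,-0.1,0.1,-0.3,0]
    - [0,0,0,-0.3,0]

```text
t: 7.98
tcp_pos: [0.5174, -0.0691, 0.1479]
tool_rot: [0.707, 0.705, -0.01, 0.052]
force: [-11.8, 7.9, 45.8]
finger_gap: -0.002
```

The rod has bottomed: the force jumped at TCP z 0.148, which is the predicted head height. I'll lift off straight up and check.

Request:
jog_arm:
  commands:
    - [0,0,0,0.5,0]
    - [0,0,0,3,0]
    - [0,0,0,3,0]
    - [30,0,0,3,0]
    - [47,0,0,0,0]
    - [47,0,0,0,0]
    - [47,0,0,0,0]
    - [47,0,0,0,0]

```text
t: 8.65
tcp_pos: [0.5136, -0.0712, 0.2451]
tool_rot: [0.707, 0.705, -0.014, 0.05]
force: [0.6, 0.5, -0.1]
finger_gap: 0.47
```

```bash
python3 - <<'E'
from h import *
np.set_printoptions(precision=4,suppress=True)
out=[]
for c,x0,y0,w,h in (('scene',220,130,110,120),('side',250,170,80,120)):
    s=snapshot(c)
    for n in ['block','rod_head','collar_top','collar_under']:
        for r in models.pinpoint(s,n)[:1]: print(c,n,r['centre'],r['score'])
    out.append(cv2.resize(s['image'][y0:y0+h,x0:x0+w,::-1],None,fx=5,fy=5,interpolation=cv2.INTER_CUBIC))
cv2.imwrite('pics/v3.png',cv2.resize(np.hstack(out),(792,500)))
st=manip.sense();print(st['tcp_pos'],st['tool_rot'],st['force'],st['t'],st['finger_gap'])
E
```

```text
scene block [0.5096, -0.1059, 0.0101] 0.81
scene rod_head [0.517, -0.0626, 0.1452] 0.73
scene collar_top [0.5122, -0.0661, 0.1222] 0.48
scene collar_under [0.5152, -0.0655, 0.1164] 0.57
side block [0.5152, -0.104, 0.0118] 0.65
side rod_head [0.515, -0.0635, 0.1466] 0.6
side collar_top [0.5123, -0.0642, 0.1281] 0.5
side collar_under [0.5161, -0.063, 0.1164] 0.86
[ 0.5143 -0.0712  0.2459] [ 0.7069  0.7053 -0.0136  0.051 ] [-0.9413 -0.2385  0.2405] 9.15 0.4693614032057392
```

View pics/v3.png

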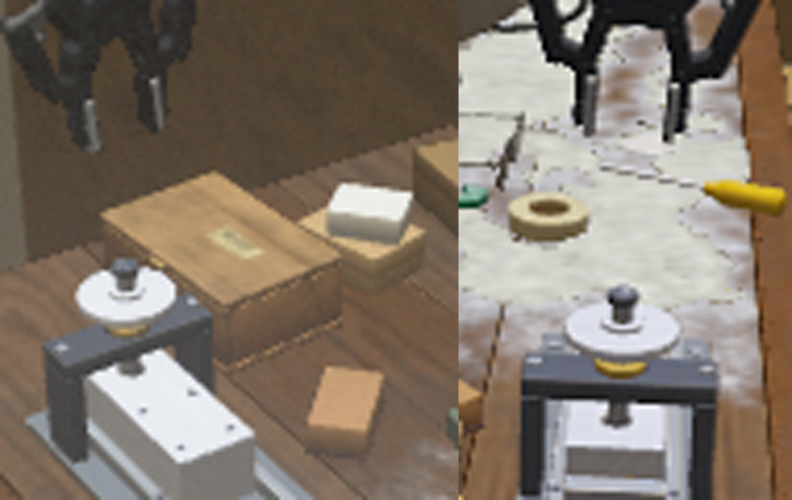

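The rod is in the bore with its head at about 0.146, the block has not moved, and the collar underside is at about 0.116 (14 mm to go). I'll straddle the rod and press the collar with both fingertips.

Request:
jog_arm:
  commands:
    - [47,0,0.5,-3,0]
    - [47,0,0,-3,0]
    - [47,0,0,-2.5,0]
    - [47,0,0,-1,0]
    - [47,0,0,0,0]

```text
t: 9.57
tcp_pos: [0.5174, -0.0668, 0.1504]
tool_rot: [0.707, 0.705, -0.011, 0.056]
force: [-0.1, -0.1, 0.3]
finger_gap: 0.469
```

```bash
python3 - <<'E'
from h import *
np.set_printoptions(precision=4,suppress=True)
out=[]
for c,x0,y0,w,h in (('scene',220,130,110,120),('side',250,170,80,120)):
    s=snapshot(c)
    out.append(cv2.resize(s['image'][y0:y0+h,x0:x0+w,::-1],None,fx=5,fy=5,interpolation=cv2.INTER_CUBIC))
cv2.imwrite('pics/v4.png',cv2.resize(np.hstack(out),(792,500)))
st=manip.sense();print(st['tcp_pos'],st['tool_rot'],st['force'],st['t'],st['finger_gap'])
E
```

```text
[ 0.5185 -0.0671  0.1523] [ 0.7067  0.7051 -0.0104  0.0571] [-0.7559 -0.6928 -0.3246] 9.6667 0.46693409063173713
```

View pics/v4.png

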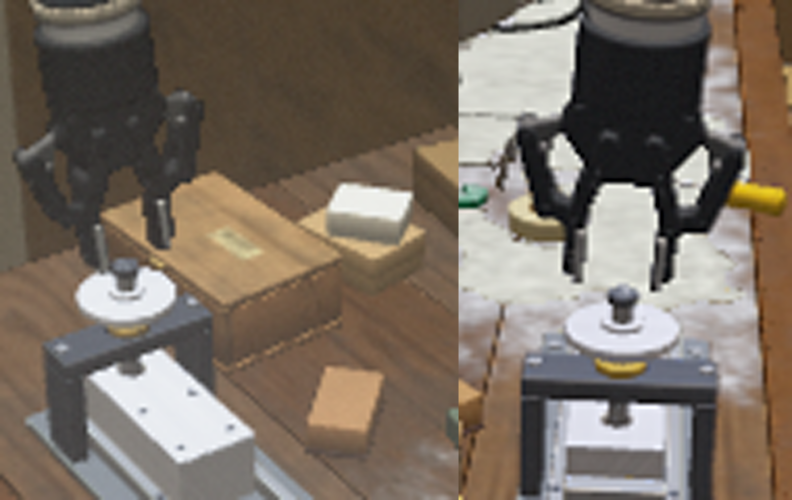

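The fingertips straddle the head symmetrically to within a few mm (side view: midpoint 615 px, head 625 px). I'll shift -x slightly and descend.

Request:
jog_arm:
  commands:
    - [47,-0.5,0.3,-1,0]
    - [47,0,0,-1,0]
    - [47,0,0,-0.6,0]
    - [47,0,0,-0.5,0]

```text
t: 10.0
tcp_pos: [0.5186, -0.0655, 0.1262]
tool_rot: [0.707, 0.705, -0.007, 0.063]
force: [0.7, 0.0, 0.0]
finger_gap: 0.468
```

Request:
jog_arm:
  commands:
    - [47,-0.5,0,0,0]
    - [47,-0.2,0,-0.5,0]
    - [47,-0.1,0,-0.5,0]

```text
t: 10.25
tcp_pos: [0.5137, -0.0662, 0.1185]
tool_rot: [0.707, 0.704, -0.005, 0.067]
force: [1.3, 1.7, 3.0]
finger_gap: 0.473
```

Request:
jog_arm:
  commands:
    - [47,-0.1,0,-0.5,0]
    - [47,-0.1,0,-0.5,0]

```text
t: 10.42
tcp_pos: [0.5135, -0.0664, 0.11]
tool_rot: [0.707, 0.704, -0.003, 0.07]
force: [-7.2, 8.0, 59.0]
finger_gap: 0.472
```

Request:
jog_arm:
  commands:
    - [47,0,0,0.4,0]
    - [47,0,0,1.5,0]
    - [47,0,0,3,0]
    - [47,0,0,3,0]
    - [47,0,0,4,0]
    - [47,0,0,3,0]
    - [47,0,0,0,0]

```text
t: 11.0
tcp_pos: [0.5073, -0.0663, 0.2596]
tool_rot: [0.706, 0.705, -0.008, 0.063]
force: [0.5, 0.2, -0.2]
finger_gap: 0.469
```

```bash
python3 - <<'E'
from h import *
np.set_printoptions(precision=4,suppress=True)
out=[]
for c,x0,y0,w,h in (('scene',220,160,80,100),('side',260,200,80,100)):
    s=snapshot(c)
    for n in ['block','push_end','rod_head','collar_top','collar_under','sanding_block','tape_roll','spanner','screwdriver_yellow']:
        for r in models.pinpoint(s,n)[:1]: print(c,n,r['centre'],r['score'])
    out.append(cv2.resize(s['image'][y0:y0+h,x0:x0+w,::-1],None,fx=5,fy=5,interpolation=cv2.INTER_CUBIC))
cv2.imwrite('pics/v5.png',np.hstack(out))
st=manip.sense();print(st['tcp_pos'],st['tool_rot'],st['force'],st['t'],st['finger_gap'])
E
```

```text
scene block [0.51, -0.1047, 0.0111] 0.94
scene push_end [0.5096, -0.1811, 0.0472] 0.59
scene rod_head [0.5162, -0.0631, 0.1475] 0.8
scene collar_top [0.5099, -0.0647, 0.1069] 0.81
scene collar_under [0.5146, -0.0643, 0.1014] 0.72
scene sanding_block [0.6509, -0.1403, -0.0037] 0.58
scene tape_roll [0.5889, -0.4985, 0.002] 0.87
scene spanner [0.4346, 0.151, 0.0007] 0.66
scene screwdriver_yellow [0.4703, -0.5812, 0.0021] 0.55
side block [0.5112, -0.1068, 0.0117] 0.76
side rod_head [0.5139, -0.0592, 0.1471] 0.76
side collar_top [0.5142, -0.063, 0.1093] 0.61
side collar_under [0.5139, -0.066, 0.0998] 0.51
side sanding_block [0.6534, -0.1407, -0.001] 0.66
side tape_roll [0.5829, -0.4974, -0.001] 0.57
side spanner [0.4352, 0.1472, -0.0006] 0.51
side screwdriver_yellow [0.472, -0.5814, 0.0006] 0.65
[ 0.5045 -0.0652  0.2545] [ 0.7066  0.7051 -0.0102  0.0586] [-0.0936 -0.1155 -0.297 ] 12.0 0.46668166468982286
```

View pics/v5.png

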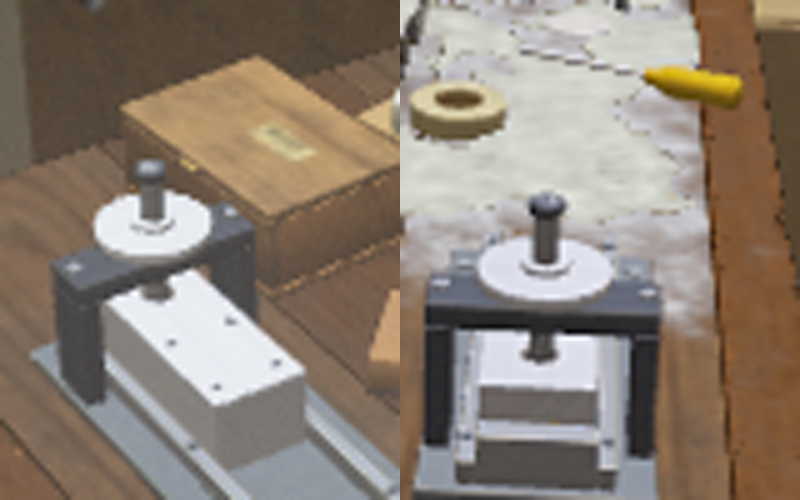

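The last picture shows the collar seated on the bush, the rod in the bore, and the block closing the channel. The arm is clear, so I'm handing in.

```bash
python3 -c "
from h import *
print(workorder.sign_off())"
```

```text
the job is handed in; nothing more can be done
None
```

The job is done and handed in at about 12 s on the robot's clock. I pushed the block home with shut fingers, pressed the rod down by its head until it bottomed, then pushed the collar onto the bush with two fingertips. The arm was clear of everything at hand-in.

| Check | Measured | Expected |
|---|---|---|
| Block y, network average | -0.106 | -0.1055 |
| Push force at the stop | rose from about 5 N to 26 N | sharp rise on contact |
| Rod head height | 0.147 | 0.148 |
| Collar underside height | 0.100–0.101 | 0.102 |
| Collar top height | 0.107–0.109 | 0.110 |

The network readings are good to about 4 mm, so the block's last millimetre rests mainly on the force rise. The sanding block, tape roll, spanner and screwdriver all read within about 5 mm of their starting positions, and the arm went near none of them.

**Forces:** the contacts at the two downward end points were harder than I intended. The force read 46 N when the rod bottomed, which is not as gentle as you asked, and 59 N when the collar landed on the bush. Both came through the fingertips and are under the 120 N wrist limit.

**Tool tilt:** the tool drifted to as much as about 8.5° off vertical while pushing, and I did not fully correct it. The steps above were still completed with the tool in that state.

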